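# Slide the adapter plate out over the riser's end

## Robot

A 7-joint arm with a two-finger parallel gripper is mounted at the origin on the work surface. World frame = base frame: x ahead of the robot, y to its left, z up, the work surface at z = 0. Lengths are in m, angles in rad, forces in N, time in s.
With the tool pointing down it reaches from about 0.425 to 0.925 m from the base axis. Payload 6.8 kg.
Tool frame: the origin (TCP) lies on the mounting face of the last link; the fingertips stand 173 mm ahead of it and the grasp point (between the pads) lies 155 mm ahead of it; y points along the fingers, x is the direction in which the jaws open and shut, and the axes are right-handed (so a half turn about y gives the same grasp; the last joint's range is limited). The gripper opens to 85 mm and grips with 20 to 120 N. Pads are 22 mm wide; open, the fingers measure 114 mm over their backs; the gripper's body (76 mm by 85 mm) begins 54 mm behind the grasp point. The pads swing forward as they close: fully open they stand 13 mm farther back than shut.
Start: joints at [1.179, 0.477, 0.022, 1.555, -0.011, 1.109, -0.083], TCP at [0.189, -0.648, 0.405] pointing down, gripper open.
Joint ranges: [-2.96, 2.96], [-0.34, 2.1], [-1.41, 1.46], [0.24, 2.44], [-1.37, 4.51], [0.17, 1.92], [-2.96, 2.96]. Speed limits (rad/s): [2.39, 2.39, 3.14, 3.14, 3.14, 3.14, 3.14].

## Interface

Orientations are given as a rotation vector (axis times angle).
In Python, from bench import r gives the robot as it stands.
- The arm moves only by the tool step_arm, never from a script. Its arguments are lists of equal length, an entry for each row: "xyz": the shift along the tool's x, y, z scaled (see below), a list of three; "rotation": the turn, a rotation vector about the tool's x, y, z scaled (see below), a list of three. A call has 1 to 20 rows; each row is the pose to reach, as a shift and turn from the pose measured when the call began, along the tool's axes at that moment; what a row does not reach only later rows make up. The controller multiplies each number of a shift by 30 cm and each number of a turn by 90 degrees. A row lasts 1/8 s, in which the tool goes at most 62.5 mm and 10.7 degrees, less where a joint would pass 70% of its speed; a pose out of reach is approached as far as the arm can. A call with a number of a shift or a turn outside -1 to 1 is refused whole. A call with a gripper value outside its range is refused whole. "grip" is the closure, from 0 (fully open) to 1 (shut), set as the call begins (left out, the last holds). The fingers move at their own pace and stop on an object; "force" is the grip in N (left out, the last holds). Time passes only in rows, so rows that repeat a pose let the fingers close. It gives the time, the measured TCP pose, the force and the opening at its end, in the units of the state.
- r.get_obs(): the state, without advancing time (a new reading comes with each control period).
- r.grab_frame(name): name is "side" or "top"; returns a dict with "pixels" (420x560x3 uint8, red, green, blue), "fx", "fy", "cx", "cy" (pixels), "position" and "attitude" of the camera in the world. Camera axes: x right, y down, z forward; pixel columns grow to the right and rows downward; lengths in m; the calibration is good to about 2 mm. A picture is of the moment at which its call begins. There is no depth.
- r.hand_in(): hands the job in, once; it reports no verdict.
The state is a dict: "clock": time; "joints": joint angles; "qvel": joint speeds; "tau": joint torques, N m; "tcp_pos": TCP position; "orientation": TCP orientation; "contact_force": force on the tool from outside, world axes, zero at the start; "moment": the same for the moment, N m; "grip_width": finger opening in m.
Only numpy, scipy, OpenCV 4.12 (cv2) and the standard library are available. Lean on these libraries where they do the work, as an engineer would, in place of code of your own. Each camera call takes 0.05 s, during which the arm holds its last target.

## Task

Someone will need to get hold of the thin adapter plate by its edge: push it gently along the black riser with the fingertips until its whole blue band hangs out past the end of the riser that it faces, with no more than about two centimetres of bare metal out there with it. Leave it lying flat, straight along the riser and within the riser's width; it must never be lifted or shoved so hard that it shoots along. Leave the amber bottle, the green-capped jar and the brass nut where they stand, and finish with the hand clear.

Things in the scene. Friction and masses are not known exactly. Their poses are not given: they have to be found in the camera images.
- riser: Fixed black slab, 140 (x) x 340 (y) x 12 mm, on four short white posts; top 60 mm above the bench. Origin: centre of its footprint, on the bench. y runs along it to the end the plate is to hang over; x points away from the robot at yaw 0. A white fence, 10 wide and 6 high, lines the top of the +x side (inner face at x = +60); the other sides are rimless. Placed and turned anew each time.
- riser_lip (a point): Middle of the riser's +y end (the one to hang over), on its top surface (60 mm above the bench), at x = 0, y = +170 mm in the riser's frame; same axes as the riser.
- plate: Loose aluminium plate, 90 (x) x 130 (y) x 6 mm, 0.14 to 0.28 kg, flat on the riser, 110 to 190 mm short of its goal; stays where it is left, tips off with over 65 mm out. Origin: centre of its underside. y points to the blue end, within 0.08 rad of the riser's y at the start. The 30 mm at the +y end are blue, the rest bare metal. 55 mm or more of free riser top lie behind its -y end.
- plate_lead (a point): Middle of the plate's blue end, at its lower edge: x = 0, y = +65 mm, z = 0 in the plate's frame; same axes as the plate.
- amber_bottle: Bystander: amber bottle with a black cap, 44 mm in diameter, 75 mm tall, standing on the bench. Origin: centre of its underside.
- green_jar: Bystander: white jar with a green lid, 50 mm in diameter, 50 mm tall, standing on the bench. Origin: centre of its underside.
- clamp_nut: Bystander: brass clamp nut, 40 mm in diameter, 40 mm tall, with a narrower neck on top, standing on the bench. Origin: centre of its underside.
Not all that is in view belongs to the job. There is more than one size of the plate; the one meant has the size given above.

How it is judged:
By the outcome, as a careful person would: the job done as asked, in the order asked, and still so for the second after the job is handed in, with the robot touching nothing.
It also fails if it takes over 38 s, if anything falls off the work surface, if the arm or the gripper's body presses on something with over 40 N, if the wrist force passes 120 N, or if a joint passes its speed limit or range.

## Working session

There is one attempt and no reset: what is moved stays moved. The work goes in short steps, Python scripts to look and compute and a tool call to move; the robot and the scene stay as the last step left them, time stands still between calls to the robot, and variables do not carry over. Pictures are saved under pics/ and viewed, and the job is handed in when it is done.

Besides the shell and the picture viewer there is one more tool, called after "Emit:" as name(argument=value, ...), one argument or row to a line, values as JSON. step_arm: Moves the arm, as the interface text tells. Its arguments: {"type":"object","properties":{"xyz":{"type":"array"},"rotation":{"type":"array"},"grip":{"type":"number"},"force":{"type":"number"}},"required":["xyz","rotation"]}

```bash
ls; mkdir -p pics; python3 - <<'E'
from bench import r
import cv2,pickle
print(r.get_obs())
for n in("top","side"):
    f=r.grab_frame(n); pickle.dump(f,open(f'{n}0.pkl','wb'))
    cv2.imwrite(f'pics/{n}0.png',f['pixels'][:,:,::-1])
    print(n,{k:v for k,v in f.items() if k!='pixels'})
E
```

```text
pics
{'clock': 0.0, 'joints': array([ 1.17889345,  0.47780741,  0.02233362,  1.55644715, -0.01154768,
        1.10932651, -0.08310826]), 'qvel': array([ 0.00196985, -0.0007402 , -0.00120984,  0.00037927,  0.00076654,
       -0.0004246 ,  0.00061791]), 'tau': array([-8.34118055e-05, -5.96450758e+01,  1.60782259e+00, -2.81188881e+01,
        1.24867281e-02,  9.47058492e-03, -5.46988034e-06]), 'tcp_pos': array([ 0.18894528, -0.64772564,  0.40372222]), 'orientation': array([-1.32911922,  0.99876431, -0.99619871]), 'contact_force': array([-0.28133485,  0.31442724,  0.22261701]), 'moment': array([0.00200644, 0.07014541, 0.02235695]), 'grip_width': 0.08496701029113955}
top {'fx': 405.7279016446151, 'fy': 405.7279016446151, 'cx': 287.27825059489805, 'cy': 212.99220058372893, 'position': array([0.41646805, 0.00307498, 0.91943315]), 'attitude': array([-2.17202734,  2.12205427, -0.11041069])}
side {'fx': 421.0368740221356, 'fy': 421.0368740221356, 'cx': 277.0797838003132, 'cy': 210.8637496206246, 'position': array([ 0.28562487, -0.63013379,  0.61548179]), 'attitude': array([-2.21104307,  0.40707876, -0.19750087])}
```

View pics/top0.png

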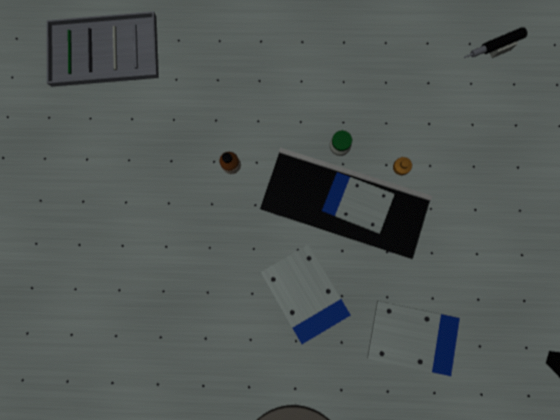

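View pics/side0.png

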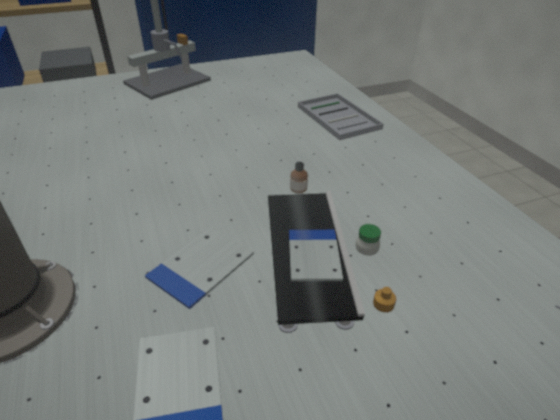

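The top view shows the riser from (280,152) to (413,257), with the fence on its far side. The plate lies on it with its blue end at about (335,194), facing left (+y). The bottle is at (229,162) beyond the hang-over end; the jar and nut are beyond the fence. Two larger decoy plates lie nearer the robot. Measuring now.

```bash
cat > h.py <<'E'
import numpy as np,cv2
from scipy.spatial.transform import Rotation as R
def ray(f,px,z):
    px=np.atleast_2d(px).astype(float)
    d=np.c_[(px[:,0]-f['cx'])/f['fx'],(px[:,1]-f['cy'])/f['fy'],np.ones(len(px))]
    d=d@R.from_rotvec(f['attitude']).as_matrix().T
    p=np.array(f['position']); t=(z-p[2])/d[:,2]
    return p+t[:,None]*d
def proj(f,P):
    c=(np.atleast_2d(P)-f['position'])@R.from_rotvec(f['attitude']).as_matrix()
    return np.c_[c[:,0]/c[:,2]*f['fx']+f['cx'],c[:,1]/c[:,2]*f['fy']+f['cy']]
def big(m,roi):
    x0,y0,x1,y1=roi; k=np.zeros(m.shape,np.uint8); k[y0:y1,x0:x1]=m[y0:y1,x0:x1]
    cs,_=cv2.findContours(k,cv2.RETR_EXTERNAL,cv2.CHAIN_APPROX_NONE)
    return max(cs,key=cv2.contourArea)
def rect(f,c,z):
    W=ray(f,c[:,0,:],z)[:,:2].astype(np.float32)*1000
    return cv2.minAreaRect(W)
E
python3 - <<'E'
from h import *
import pickle
for n,roi in(('top',(255,140,440,265)),('side',(255,180,365,330))):
    f=pickle.load(open(n+'0.pkl','rb')); a=f['pixels'].astype(int)
    hsv=cv2.cvtColor(f['pixels'],cv2.COLOR_RGB2HSV)
    blue=((a[:,:,2]-a[:,:,0]>40)&(a[:,:,2]>70))
    print(n)
    b=big(blue.astype(np.uint8),roi)
    rb=rect(f,b,.066);print('blue',rb,cv2.boxPoints(rb).round().tolist())
    dark=(a.max(2)<50).astype(np.uint8)
    x=big(dark,roi); rr=rect(f,x,.060); print('riser',rr,cv2.boxPoints(rr).round().tolist())
    # plate: blue or bright inside riser hull
    hull=np.zeros(dark.shape,np.uint8); cv2.fillPoly(hull,[cv2.convexHull(x)],1); hull=cv2.erode(hull,np.ones((3,3)))
    pl=((a.max(2)>75)&(hull>0)).astype(np.uint8)
    pl=cv2.morphologyEx(pl|(blue&(hull>0)).astype(np.uint8),cv2.MORPH_CLOSE,np.ones((3,3)))
    c=big(pl,roi); rp=rect(f,c,.066); print('plate',rp,cv2.boxPoints(rp).round().tolist())
    v=f['pixels'][:,:,::-1].copy(); cv2.drawContours(v,[x],-1,(0,255,255),1);cv2.drawContours(v,[c],-1,(0,0,255),1);cv2.drawContours(v,[b],-1,(0,255,0),1)
    x0,y0,x1,y1=roi; v=v[y0:y1,x0:x1]; cv2.imwrite(f'pics/{n}m.png',cv2.resize(v,None,fx=3.5,fy=3.5,interpolation=0) if n=='side' else cv2.resize(v,None,fx=4,fy=4,interpolation=0))
E
```

```text
top
blue ((566.9856567382812, -79.31529235839844), (27.33789825439453, 86.69715881347656), 69.98999786376953) [[522.0, -77.0], [603.0, -107.0], [612.0, -81.0], [531.0, -52.0]]
riser ((543.2006225585938, -97.66519165039062), (338.0572509765625, 134.12391662597656), 72.83686828613281) [[429.0, -239.0], [557.0, -279.0], [657.0, 44.0], [529.0, 84.0]]
plate ((549.416748046875, -126.246337890625), (127.5000228881836, 88.55220794677734), 69.5838851928711) [[486.0, -171.0], [569.0, -201.0], [613.0, -82.0], [530.0, -51.0]]
side
blue ((571.0352172851562, -74.79838562011719), (29.603689193725586, 90.68011474609375), 69.15320587158203) [[523.0, -72.0], [608.0, -105.0], [619.0, -77.0], [534.0, -45.0]]
riser ((502.2140808105469, -93.05174255371094), (331.9193115234375, 59.387332916259766), 76.44512176513672) [[434.0, -247.0], [492.0, -261.0], [570.0, 61.0], [512.0, 75.0]]
plate ((513.4683837890625, -110.77748107910156), (137.1675567626953, 24.006853103637695), 76.36415100097656) [[486.0, -175.0], [509.0, -180.0], [541.0, -47.0], [518.0, -41.0]]
```

View pics/topm.png

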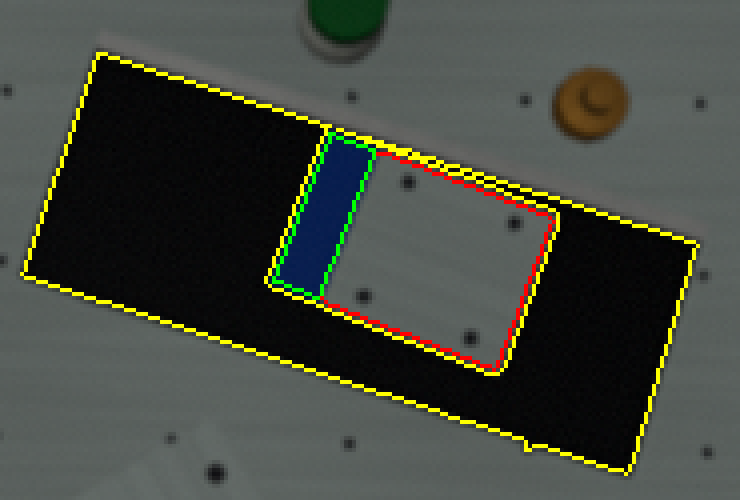

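View pics/sidem.png

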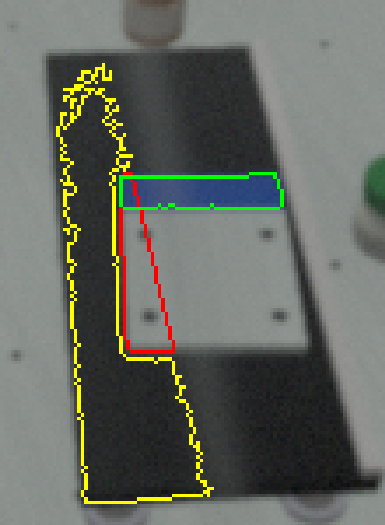

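```bash
cat >> h.py <<'E'
yaw=-np.radians(90-72.84); u=np.array([-np.sin(yaw),np.cos(yaw)]); v=np.array([np.cos(yaw),np.sin(yaw)])
O=np.array([.0669,.551]) # s,t of riser centre
def loc(P): P=np.atleast_2d(P)[:,:2]; return np.c_[P@v-O[1],P@u-O[0]]  # riser x,y
def wor(x,y): return (x+O[1])*v+(y+O[0])*u
def goto(o,pos,x_axis):
    "shift & turn in scaled tool axes to TCP pos, tool y down"
    yd=np.array([0,0,-1.]); M=np.c_[x_axis,yd,np.cross(x_axis,yd)]
    C=R.from_rotvec(o['orientation']).as_matrix()
    return C.T@(np.array(pos)-o['tcp_pos'])/.3, R.from_matrix(C.T@M).as_rotvec()/(np.pi/2), C
E
python3 - <<'E'
from h import *
from bench import r
import pickle
f=pickle.load(open('side0.pkl','rb')); g=pickle.load(open('top0.pkl','rb'))
x,y=np.array([[48,52],[248,48],[120,175],[280,172],[122,352],[308,347],[85,500]]).T/3.5+np.array([[255],[180]])
for p,z in zip(np.c_[x,y],[.06,.06,.066,.066,.066,.066,.06]): print('side',(loc(ray(f,p,z))*1000).round(1))
for p in [(280,153),(261,208),(413,257),(429,201)]: print('top',(loc(ray(g,p,.06))*1000).round(1))
for n,ff,p,z in[('bottle top',g,(227,158),.075),('bottle side cap',f,(299,165),.075),('jar',g,(342,141),.05),('nut',g,(404,165),.03)]: 
    W=ray(ff,p,z);print(n,W.round(3),(loc(W)*1000).round())
o=r.get_obs(); vx=np.r_[v,0]
for sg in(1,-1):
    a,b,C=goto(o,np.r_[wor(.013,-.125),.3],sg*vx); print(sg,a.round(3),b.round(3))
print(C.round(3),wor(.013,-.125))
E
```

```text
side [[-61.3 173.5]]
side [[ 66.6 169.6]]
side [[-26.7  44.7]]
side [[64.4 41.4]]
side [[-37.4 -88.8]]
side [[ 55.4 -91.4]]
side [[ -61.5 -171.5]]
top [[ 62.2 166.4]]
top [[-65.1 166.3]]
top [[ -62.3 -169.9]]
top [[  62.2 -168.6]]
bottle top [[0.637 0.154 0.075]] [[ 12. 269.]]
bottle side cap [[0.641 0.154 0.075]] [[ 16. 269.]]
jar [[ 0.687 -0.093  0.05 ]] [[133.  47.]]
nut [[ 0.641 -0.234  0.03 ]] [[ 130. -101.]]
1 [-1.051  0.348  1.463] [-0.    -0.629 -0.001]
-1 [-1.051  0.348  1.463] [ 1.000e-03  1.371e+00 -1.000e-03]
[[ 0.28  -0.001  0.96 ]
 [-0.96   0.002  0.28 ]
 [-0.002 -1.    -0.   ]] [ 0.52175141 -0.22191682]
```

Emit:
step_arm(
  xyz=[
    [-0.08,0,0.11],
    [-0.17,0,0.24],
    [-0.26,0,0.37],
    [-0.35,0,0.5],
    [-0.44,0,0.63],
    [-0.53,0,0.75],
    [-0.61,0,0.85],
    [-0.67,0.05,0.94],
    [-0.7,0.1,0.98],
  ],
  rotation=[
    [0,-0.06,0],
    [0,-0.14,0],
    [0,-0.22,0],
    [0,-0.3,0],
    [0,-0.38,0],
    [0,-0.46,0],
    [0,-0.54,0],
    [0,-0.6,0],
    [0,-0.629,0],
  ],
  grip=0.4,
  force=20,
)

```text
clock: 1.23
tcp_pos: [0.4134, -0.3622, 0.3727]
orientation: [-1.556, 0.232, -0.23]
contact_force: [0.1, 0.4, 0.8]
grip_width: 0.0512
```

```bash
python3 - <<'E'
from h import *
from bench import r
o=r.get_obs(); vx=np.r_[v,0]
a,b,C=goto(o,np.r_[.563*v-.060*u,.26],vx); print(o['clock'],o['tcp_pos'],o['grip_width'],a.round(3),b.round(3))
E
```

```text
1.225 [ 0.41339824 -0.36224646  0.37274066] 0.05124228103231055 [0.207 0.377 0.545] [-0.001  0.003 -0.001]
```

Emit:
step_arm(
  xyz=[
    [0.04,0.05,0.1],
    [0.09,0.12,0.24],
    [0.14,0.2,0.38],
    [0.18,0.27,0.48],
    [0.2,0.33,0.53],
    [0.207,0.36,0.545],
    [0.207,0.377,0.545],
    [0.207,0.377,0.545],
  ],
  rotation=[
    [0,0,0],
    [0,0.003,0],
    [0,0.003,0],
    [0,0.003,0],
    [0,0.003,0],
    [0,0.003,0],
    [0,0.003,0],
    [0,0.003,0],
  ],
)

```text
clock: 2.22
tcp_pos: [0.5196, -0.2248, 0.2596]
orientation: [-1.556, 0.238, -0.235]
contact_force: [0.0, -1.1, 0.9]
grip_width: 0.0512
```

```bash
python3 - <<'E'
from h import *
from bench import r
o=r.get_obs(); vx=np.r_[v,0]
a,b,C=goto(o,np.r_[.563*v-.060*u,.26],vx); print(o['clock'],o['tcp_pos'],o['contact_force'],a.round(4),b.round(4))
for n in('top','side'):
    f=r.grab_frame(n); im=f['pixels'][:,:,::-1]
    im=im[130:280,240:450] if n=='top' else im[130:340,200:420]
    cv2.imwrite(f'pics/{n}1.png',cv2.resize(im,None,fx=2.8,fy=2.8,interpolation=2))
E
```

```text
2.225 [ 0.51955754 -0.22483115  0.25961399] [ 0.01412338 -1.05217767  0.87130795] [ 0.0008 -0.0013  0.0051] [-0.0008 -0.0013 -0.0013]
```

View pics/side1.png

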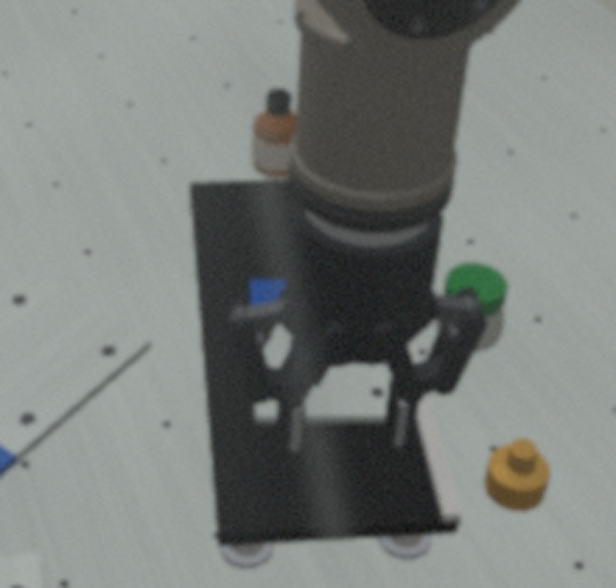

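View pics/top1.png

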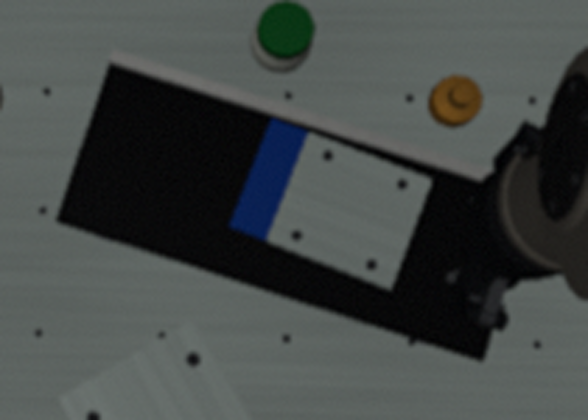

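Emit:
step_arm(
  xyz=[
    [0,0.03,0],
    [0,0.055,0],
    [0,0.067,0],
    [0,0.073,0],
    [0,0.073,0],
  ],
  rotation=[
    [0,0,0],
    [0,0,0],
    [0,0,0],
    [0,0,0],
    [0,0,0],
  ],
)

```text
clock: 2.95
tcp_pos: [0.52, -0.2245, 0.2383]
orientation: [-1.556, 0.237, -0.236]
contact_force: [0.4, 0.1, -0.3]
grip_width: 0.0516
```

```bash
python3 - <<'E'
from h import *
from bench import r
o=r.get_obs(); print(o['tcp_pos'],o['contact_force'])
f=r.grab_frame('side'); im=f['pixels'][:,:,::-1][220:340,250:390]
cv2.imwrite('pics/side2.png',cv2.resize(im,None,fx=5,fy=5,interpolation=2))
E
```

```text
[ 0.5199508  -0.22453772  0.23830994] [ 0.42944572  0.1063932  -0.32280111]
```

View pics/side2.png

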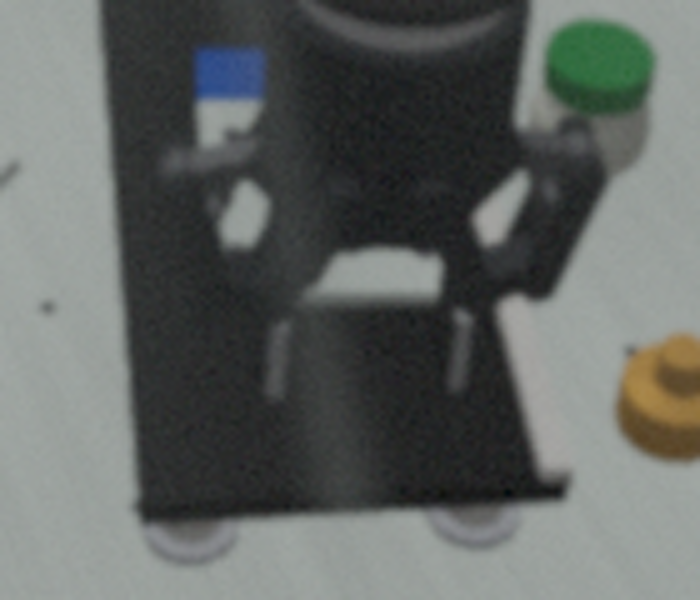

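Emit:
step_arm(
  xyz=[
    [0,0.006,0],
    [0,0.01,0],
    [0,0.01,0],
  ],
  rotation=[
    [0,0,0],
    [0,0,0],
    [0,0,0],
  ],
)

```text
clock: 3.38
tcp_pos: [0.52, -0.2245, 0.2354]
orientation: [-1.556, 0.237, -0.236]
contact_force: [0.5, -0.0, -0.7]
grip_width: 0.0512
```

Emit:
step_arm(
  xyz=[
    [0,0.007,0],
    [0,0.007,0],
  ],
  rotation=[
    [0,0,0],
    [0,0,0],
  ],
)

```text
clock: 3.62
tcp_pos: [0.5199, -0.2245, 0.2331]
orientation: [-1.556, 0.237, -0.236]
contact_force: [-0.2, -0.2, -0.3]
grip_width: 0.051
```

Emit:
step_arm(
  xyz=[
    [0,0.006,0],
    [0,0.006,0],
  ],
  rotation=[
    [0,0,0],
    [0,0,0],
  ],
)

```text
clock: 3.88
tcp_pos: [0.5198, -0.2245, 0.2311]
orientation: [-1.556, 0.237, -0.235]
contact_force: [-0.3, -0.2, -0.2]
grip_width: 0.0514
```

Emit:
step_arm(
  xyz=[
    [0,0.006,0],
    [0,0.006,0],
  ],
  rotation=[
    [0,0,0],
    [0,0,0],
  ],
)

```text
clock: 4.12
tcp_pos: [0.52, -0.2245, 0.2302]
orientation: [-1.557, 0.237, -0.236]
contact_force: [-2.9, 1.3, 8.9]
grip_width: 0.0512
```

Emit:
step_arm(
  xyz=[
    [0,0.005,0],
    [0,0.005,0],
  ],
  rotation=[
    [0,0,0],
    [0,0,0],
  ],
)

```text
clock: 4.38
tcp_pos: [0.52, -0.2244, 0.2302]
orientation: [-1.557, 0.237, -0.236]
contact_force: [-4.8, 2.4, 14.8]
grip_width: 0.0511
```

Emit:
step_arm(
  xyz=[
    [0,-0.008,0],
    [0,-0.008,0],
  ],
  rotation=[
    [0,0,0],
    [0,0,0],
  ],
)

```text
clock: 4.62
tcp_pos: [0.5202, -0.2244, 0.2328]
orientation: [-1.557, 0.236, -0.236]
contact_force: [-0.2, 0.5, 0.7]
grip_width: 0.0513
```

Emit:
step_arm(
  xyz=[
    [0,0,0.01],
    [0,0,0.023],
    [0,0,0.036],
    [0,0,0.048],
    [0,0,0.058],
    [0,0,0.068],
    [0,0,0.078],
    [0,0,0.088],
    [0,0,0.098],
    [0,0,0.108],
    [0,0,0.118],
    [0,0,0.128],
    [0,0,0.138],
    [0,0,0.145],
    [0,0,0.15],
  ],
  rotation=[
    [0,0,0],
    [0,0,0],
    [0,0,0],
    [0,0,0],
    [0,0,0],
    [0,0,0],
    [0,0,0],
    [0,0,0],
    [0,0,0],
    [0,0,0],
    [0,0,0],
    [0,0,0],
    [0,0,0],
    [0,0,0],
    [0,0,0],
  ],
)

```text
clock: 6.5
tcp_pos: [0.5335, -0.1813, 0.2328]
orientation: [-1.557, 0.236, -0.236]
contact_force: [0.8, -1.7, -0.3]
grip_width: 0.0514
```

```bash
cat > look.py <<'E'
import sys
from h import *
from bench import r
k=sys.argv[1]
o=r.get_obs(); vx=np.r_[v,0]
P=o['tcp_pos'][:2]; print(o['clock'],'tcp t,s',P@v,P@u,'z',o['tcp_pos'][2],'F',o['contact_force'].round(1),'rot err',goto(o,o['tcp_pos'],vx)[1].round(4))
for n in('top','side'):
    f=r.grab_frame(n); a=f['pixels'].astype(int)
    roi=(200,120,440,280) if n=='top' else (230,150,365,330)
    b=big(((a[:,:,2]-a[:,:,0]>40)&(a[:,:,2]>70)).astype(np.uint8),roi)
    rb=rect(f,b,.066); bx=cv2.boxPoints(rb)/1000
    print(n,'blue size',np.round(rb[1],1),'ang',round(rb[2],2),'corners riser xy mm',(loc(bx)*1000).round(1).tolist())
    im=f['pixels'][:,:,::-1]
    im=im[120:280,200:450] if n=='top' else im[140:340,200:420]
    cv2.imwrite(f'pics/{n}{k}.png',cv2.resize(im,None,fx=2.8,fy=2.8,interpolation=2))
E
python3 look.py 3
```

```text
6.5 tcp t,s 0.5632937013205911 -0.015838452762792037 z 0.23282496581275883 F [ 0.8 -1.7 -0.3] rot err [-0.0002 -0.001  -0.0001]
top blue size [28.2 86.7] ang 72.69 corners riser xy mm [[-35.7, 27.9], [51.0, 27.7], [51.1, 55.8], [-35.6, 56.1]]
side blue size [24.5 24.4] ang 69.16 corners riser xy mm [[-35.5, 39.2], [-11.2, 37.7], [-9.6, 62.1], [-34.0, 63.7]]
```

View pics/top3.png

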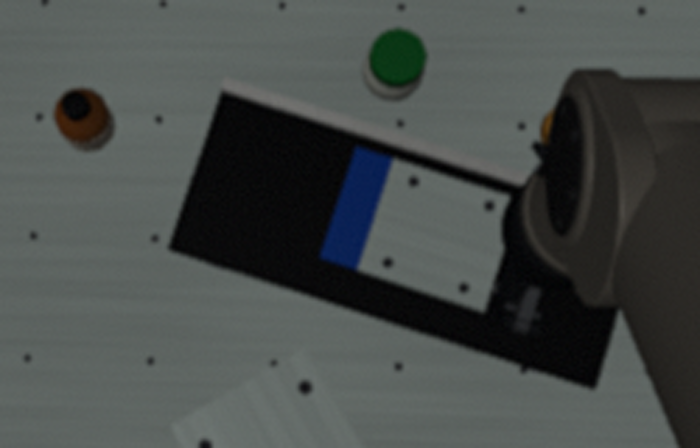

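View pics/side3.png

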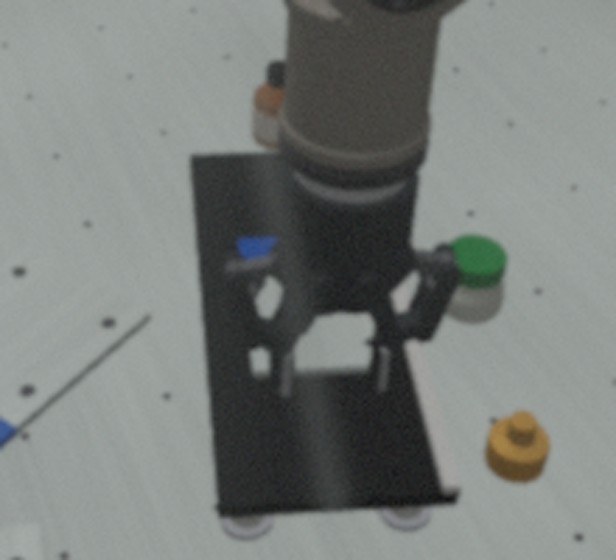

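Emit:
step_arm(
  xyz=[
    [0,0,0.008],
    [0,0,0.02],
    [0,0,0.035],
    [0,0,0.05],
    [0,0,0.065],
    [0,0,0.08],
    [0,0,0.095],
    [0,0,0.11],
    [0,0,0.125],
    [0,0,0.14],
    [0,0,0.155],
    [0,0,0.17],
    [0,0,0.185],
    [0,0,0.2],
    [0,0,0.215],
    [0,0,0.23],
    [0,0,0.245],
    [0,0,0.257],
    [0,0,0.266],
    [0,0,0.27],
  ],
  rotation=[
    [0,0,0],
    [0,0,0],
    [0,0,0],
    [0,0,0],
    [0,0,0],
    [0,0,0],
    [0,0,0],
    [0,0,0],
    [0,0,0],
    [0,0,0],
    [0,0,0],
    [0,0,0],
    [0,0,0],
    [0,0,0],
    [0,0,0],
    [0,0,0],
    [0,0,0],
    [0,0,0],
    [0,0,0],
    [0,0,0],
  ],
)

```text
clock: 9.1
tcp_pos: [0.5577, -0.1037, 0.2329]
orientation: [-1.557, 0.236, -0.236]
contact_force: [-0.1, -0.1, -0.2]
grip_width: 0.0508
```

Emit:
step_arm(
  xyz=[
    [0,0,0.008],
    [0,0,0.02],
    [0,0,0.035],
    [0,0,0.05],
    [0,0,0.065],
    [0,0,0.08],
    [0,0,0.095],
    [0,0,0.11],
    [0,0,0.125],
    [0,0,0.14],
    [0,0,0.15],
    [0,0,0.157],
    [0,0,0.16],
  ],
  rotation=[
    [0,0,0],
    [0,0,0],
    [0,0,0],
    [0,0,0],
    [0,0,0],
    [0,0,0],
    [0,0,0],
    [0,0,0],
    [0,0,0],
    [0,0,0],
    [0,0,0],
    [0,0,0],
    [0,0,0],
  ],
)

```text
clock: 10.72
tcp_pos: [0.5719, -0.0577, 0.2329]
orientation: [-1.557, 0.236, -0.236]
contact_force: [-0.4, -1.5, -0.4]
grip_width: 0.0514
```

```bash
python3 look.py 4
```

```text
10.725 tcp t,s 0.5634375642073345 0.1135581219677013 z 0.2328628391764942 F [-0.4 -1.5 -0.4] rot err [-0.0003 -0.0008 -0.0002]
top blue size [28.5 88.9] ang 72.8 corners riser xy mm [[-36.5, 157.1], [52.4, 157.0], [52.4, 185.6], [-36.5, 185.6]]
side blue size [7.6 6.7] ang 67.96 corners riser xy mm [[-18.9, 165.8], [-12.3, 165.2], [-11.6, 172.8], [-18.3, 173.4]]
```

View pics/top4.png

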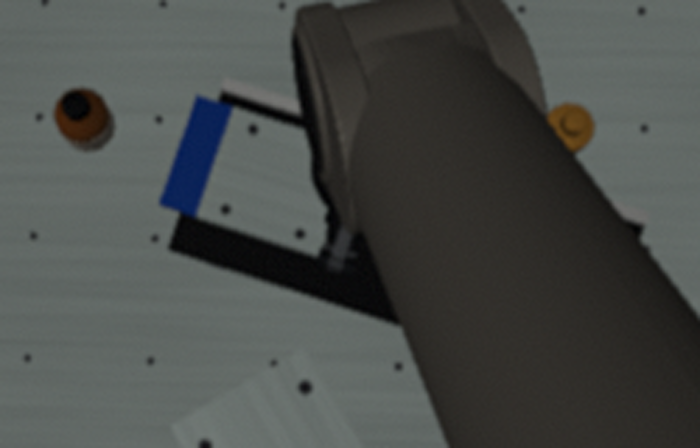

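View pics/side4.png

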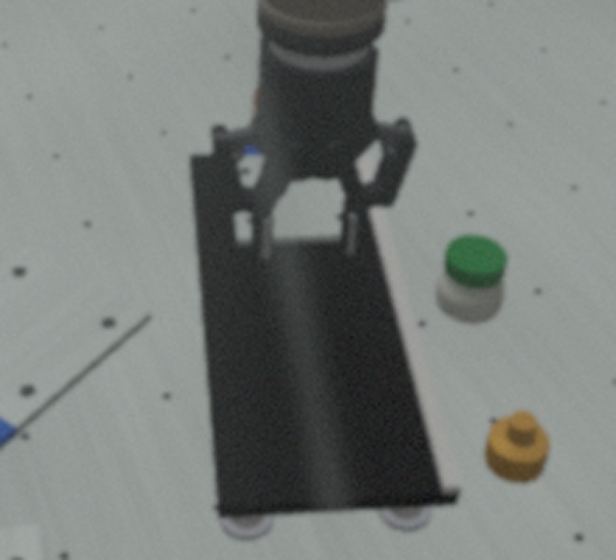

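Emit:
step_arm(
  xyz=[
    [0,0,0.008],
    [0,0,0.02],
    [0,0,0.034],
    [0,0,0.048],
    [0,0,0.06],
    [0,0,0.067],
    [0,0,0.07],
    [0,0,0.07],
  ],
  rotation=[
    [0,0,0],
    [0,0,0],
    [0,0,0],
    [0,0,0],
    [0,0,0],
    [0,0,0],
    [0,0,0],
    [0,0,0],
  ],
)

```text
clock: 11.82
tcp_pos: [0.5781, -0.0376, 0.2329]
orientation: [-1.557, 0.236, -0.236]
contact_force: [-0.0, 0.2, -0.1]
grip_width: 0.0514
```

Emit:
step_arm(
  xyz=[
    [0,0,-0.01],
    [0,0,-0.04],
    [0,0,-0.07],
    [0,0,-0.1],
    [0,-0.06,-0.13],
    [0,-0.18,-0.16],
    [0,-0.3,-0.3],
    [0,-0.4,-0.45],
    [0,-0.45,-0.6],
    [0,-0.5,-0.75],
    [0,-0.5,-0.85],
    [0,-0.5,-0.85],
  ],
  rotation=[
    [0,0,0],
    [0,0,0],
    [0,0,0],
    [0,0,0],
    [0,0,0],
    [0,0,0],
    [0,0,0],
    [0,0,0],
    [0,0,0],
    [0,0,0],
    [0,0,0],
    [0,0,0],
  ],
)

```text
clock: 13.32
tcp_pos: [0.501, -0.2844, 0.384]
orientation: [-1.558, 0.239, -0.241]
contact_force: [-0.6, -0.1, 0.4]
grip_width: 0.0513
```

```bash
python3 look.py 5
```

```text
13.325 tcp t,s 0.5626058478849426 -0.12393940622461218 z 0.38402969260515984 F [-0.6 -0.1  0.4] rot err [ 0.0003 -0.0042  0.0007]
top blue size [28.4 87.7] ang 72.8 corners riser xy mm [[-36.5, 178.4], [51.3, 178.3], [51.3, 206.7], [-36.4, 206.8]]
side blue size [26.5 75.1] ang 73.84 corners riser xy mm [[-34.5, 184.3], [40.6, 185.6], [40.1, 212.1], [-35.0, 210.8]]
```

View pics/top5.png

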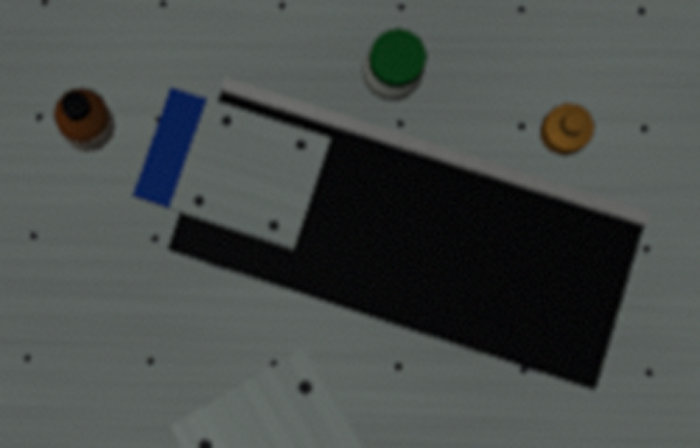

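View pics/side5.png

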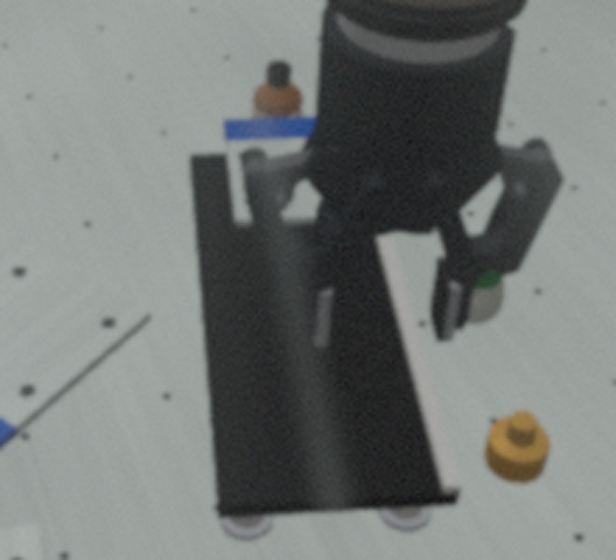

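The blue band is fully past the lip, with about 10 mm of bare metal beyond it. The plate is flat and straight, the hand is clear and the bystanders haven't moved, so I'm handing in.

```bash
python3 -c "
from bench import r
o=r.get_obs();print(o['clock'],abs(o['qvel']).max());print(r.hand_in())"
```

```text
13.425 0.023614955703082554
the job is handed in; nothing more can be done
None
```

The plate now hangs about 39–40 mm past the riser's end: the whole 30 mm blue band plus roughly 10 mm of bare metal. I handed the job in at 13.4 s; the hand-in itself gives no verdict.

I lowered the half-open fingertips onto the riser top behind the plate to find its height, raised them 2.5 mm, and pushed at 40 mm/s or slower. Both fingers on the rear edge straightened the plate as it went. I then backed off and lifted the hand clear.

What the last checks showed:
- **Overhang:** the top view gives 38–40 mm and the side view about 40 mm. The two views put the plate's end about 4 mm apart along the riser, but they place the lip with the same offset, so the overhang agrees.
- **Angle:** the plate is within about 0.001 rad of the riser's direction in the top view. The side view was partly hidden by the gripper, so I did not use it for the angle.
- **Position across the riser:** the plate is inside the width, about 9 mm clear of the fence. My estimate of the riser's centreline was uncertain by a few millimetres.
- **Bystanders:** the bottle, jar and nut look unmoved, and the bottle is roughly 35–40 mm beyond the plate's end.
- **Forces:** the largest reading was about 15 N, during the touch on the riser top. Readings at the end of each push were under 2 N.

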